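# Box the soap and slide the lid to the vent line

### The arm

A 6-joint arm with a two-finger parallel gripper is mounted at the origin on a cart in front of the work surface, level with it; the furniture and walls round the work are solid. World frame = base frame: x ahead of the robot, y to its left, z up, the work surface at z = 0. Lengths are in m, angles in rad, forces in N, time in s.
With the tool pointing down it reaches from about 0.35 to 0.85 m from the base axis. Payload 8.1 kg.
Tool frame: the origin (TCP) lies on the centre line of the jaws, within the pads' length; the fingertips stand 19 mm ahead of it and the grasp point (between the pads) is the TCP (robot.tips_ahead is the distance from the TCP to the fingertips, in m); y points along the fingers, z is the direction in which the jaws open and shut, and the axes are right-handed (so a half turn about y gives the same grasp; the last joint's range is limited). The gripper opens to 93 mm and grips with 3 to 60 N. Pads are 15 mm wide; open, the fingers measure 128 mm over their backs; the gripper's body (75 mm by 188 mm) begins 65 mm behind the grasp point.
Start: joints at [-1.272, 0.13, 1.488, -0, 1.523, -0.085], TCP at [0.225, -0.556, 0.238] pointing down, gripper open.
Joint ranges: [-2.96, 2.96], [-0.89, 2.26], [0.02, 2.5], [-1.34, 4.48], [0, 2.73], [-2.66, 2.66]. Speed limits (rad/s): [2.39, 2.39, 2.79, 3.14, 3.14, 3.14].

### API

Orientations are given as a rotation vector (axis times angle).
In Python, from plant import robot, imaging, models gives the robot as it stands.
- The arm moves only by the tool carry_out, never from a script. Its argument "motion" is one flat list of numbers, 7 for each row, row after row: the shift along the tool's x, y, z in m, then the turn, a rotation vector about the tool's x, y, z in degrees, then the opening, from -1 (shut) to 1 (fully open). A call has exactly 5 rows; each row shifts and turns the pose as measured when the row begins, along the tool's axes as they then stand; what a row does not reach is not made up. A row lasts 1/10 s, in which the tool goes at most 50 mm and 8.59 degrees, less where a joint would pass 70% of its speed; a pose out of reach is approached as far as the arm can. A call is refused whole if a number of a shift passes 0.05 or a number of a turn 8.59, either way. A call with a gripper value outside its range is refused whole. The fingers move at their own pace and stop on an object; "squeeze" is the grip in N (left out, the last holds). Time passes only in rows, so rows that do not move let the fingers close, or fill a call up. It gives the time, the measured TCP pose, the force and the opening at its end, in the units of the state.
- robot.read_state(): the state, without advancing time (a new reading comes with each control period).
- imaging.read_camera(name): name is "scene" or "side" or "wrist"; returns the picture (400x640x3 uint8, blue, green, red); there is no depth.
- imaging.camera_model(name): a dict with "K" (3x3 intrinsics, pixels), "position" and "orientation" of the camera in the world. Camera axes: x right, y down, z forward; pixel columns grow to the right and rows downward; lengths in m; the calibration is good to about 2 mm. A picture is of the moment at which its call begins: read the wrist's pose just before it. camera_model takes no time and is no camera call; for the wrist camera it gives the pose at the moment of the call.
- robot.close_job(): hands the job in, once; it reports no verdict.
Trained networks look in the newest picture that a camera, given by its name, has taken for a name from the list of things; names that differ only in an ending like _2 or _b are one class to them, and where a whole thing is asked for, a point or a joint stands for the part that bears it (a point fixed in the world has none). Each returns a list of dicts, best first, with "confidence" (0 to 1); they miss things now and then, are a little off and sometimes report something else, mostly with a low value. They report only what shows in the picture. A call takes as long as a camera call. They do not tell look-alikes from the thing itself.
- models.outline_of(camera, thing): "pixels" (400x640 bool, what is visible of it) and "pixel" ([column, row] in pixels, amid what is visible of it).
The state is a dict: "t": time; "q": joint angles; "dq": joint speeds; "joint_torque": joint torques, N m; "tool_pos": TCP position; "orientation": TCP orientation; "force": force on the tool from outside, world axes, zero at the start; "wrist_torque": the same for the moment, N m; "opening": finger opening in m.
Only numpy, scipy, OpenCV 4.12 (cv2) and the standard library are available. Lean on these libraries where they do the work, as an engineer would, in place of code of your own. Each camera call takes 0.05 s, during which the arm holds its last target.

### The job

Lay the green soap bar gently, flat on the floor of the open end of the wooden soap box. Then, with light fingertip pressure on the black rubber pad of the dark lid (never leaning on it with 20 N or more), slide the lid over the soap until its front edge meets the black line scribed across the two side rails, without running past the line, and take your hand away. Leave the other two soaps where they are.

Things in the scene. Friction and masses are not known exactly. Their poses are not given: they have to be found in the camera images.
- soap_box: Pale wooden box, fixed, 126 mm (x) by 325 mm (y) by 50 mm high; origin on the worktop, z up. Front wall y=-150 to -140 mm, top z=30 mm. Inside 98 mm wide, floor z=6 mm. Side rails x=+-49 to +-63 mm, tops z=44 mm. A fixed deck (top z=50 mm) covers y=30 to 175 mm; the lid slides in under it. At the start the box is open from y=-140 mm to the lid's front edge (y=-35 to -5 mm).
- lid: Dark flat lid 97 (x) by 162 (y) by 6 mm, sliding only along the box's y between the rails, -y = closing, axes as the box; it extends to +y from its origin. Origin: in plan the middle of its front edge, in height the level of the rail tops. The lid's top lies 1 to 8 mm lower: how deep it sits in its grooves differs each time and is not measured. No handle, rear hidden: only friction can drag it.
- pad (a point): Black rubber pad on the lid, 44 mm (x) by 18 mm (y), 1 mm proud of the lid's top, centred 16 mm behind the front edge. This point is its centre in plan but at rail-top level: the rubber is 0 to 7 mm below it; find it by feel. The lid resists sliding with 4.5 N (plus 12 N per m/s) and stays where left. A fingertip slips below about 9 N of downward force; 11 to 14 N carries the lid along.
- line (a point): Where the front edge must come: the point midway between the two black scribed marks (1.6 mm wide, on top of both side rails, 30 mm short of the front wall), at rail-top level; axes as the box. Nothing stops the lid here: it can run about 28 mm past.
- green_soap: Pale green soap bar with rounded edges, 40 mm (its x) by 58 mm (its y) by 22 mm high, 0.08 to 0.15 kg, lying flat on the worktop; origin at the centre of its underside.
- green_soap_mid (a point): Centre of the green soap bar, 11 mm above its underside; axes as the bar.
- cream_soap: Cream soap bar of the same size, 40 x 58 x 22 mm, to be left alone; origin at the centre of its underside.
- pink_soap: Pink soap bar of the same size, 40 x 58 x 22 mm, to be left alone; origin at the centre of its underside.
Mind the look-alikes: they are no part of the job. What is shaped like the green_soap but purple or red is not meant.

How it is judged:
By the outcome, as a careful person would: the job done as asked, in the order asked, and still so for the second after the job is handed in, with the robot touching nothing.
It also fails if it takes over 69 s, if anything falls off the work surface, if the arm or the gripper's body presses on something with over 40 N, if the wrist force passes 120 N, or if a joint passes its speed limit or range.

## Working session

There is one attempt and no reset: what is moved stays moved. The work goes in short steps, Python scripts to look and compute and a tool call to move; the robot and the scene stay as the last step left them, time stands still between calls to the robot, and variables do not carry over. Pictures are saved under pics/ and viewed, and the job is handed in when it is done.

Besides the shell and the picture viewer there is one more tool, called as name(argument=value, ...) on one line, values as JSON. carry_out: Moves the arm, as the interface text tells. Its arguments: {"type":"object","properties":{"motion":{"type":"array","items":{"type":"number"}},"squeeze":{"type":"number"}},"required":["motion"]}

```bash
mkdir -p pics; ls; python3 - <<'E'
from plant import robot, imaging, models
import cv2
s=robot.read_state();print(s)
for c in ("scene","side","wrist"):
    im=imaging.read_camera(c);cv2.imwrite(f"pics/{c}0.png",im)
    m=imaging.camera_model(c);print(c,m)
    for th in ("green_soap","soap_box","lid","cream_soap","pink_soap","pad"):
        for r in models.outline_of(c,th)[:4]: print(th,r["confidence"],r["pixel"],r["pixels"].sum()) if c=="scene" else 0
E
```

```text
pics
{'t': 0.0, 'q': array([-1.27240706e+00,  1.31139341e-01,  1.48923990e+00, -4.43616923e-05,
        1.52298970e+00, -8.54142261e-02]), 'dq': array([ 7.97476760e-04, -2.28021673e-04,  7.15413653e-04,  5.54197416e-04,
        3.87525746e-05,  7.19693232e-04]), 'joint_torque': array([-2.17400026e-03, -5.59861529e+01, -4.91752052e+01,  7.66516454e-02,
        3.57450102e-02, -1.57617023e-04]), 'tool_pos': array([ 0.22451576, -0.55585414,  0.23662207]), 'orientation': array([-0.39102782,  2.01313656, -2.00952732]), 'force': array([-0.23626125,  0.26279579,  0.60095884]), 'wrist_torque': array([ 0.02630199, -0.04174972,  0.01053209]), 'opening': 0.09336138066011851}
scene {'K': array([[436.50849709,   0.        , 319.39053203],
       [  0.        , 436.50849709, 203.9868365 ],
       [  0.        ,   0.        ,   1.        ]]), 'position': array([-0.05623498, -0.86781646,  0.5099788 ]), 'orientation': array([-1.94169524,  0.60510188, -0.4096236 ])}
green_soap 0.91 [309.6, 277.1] 496
green_soap 0.74 [398.0, 314.6] 627
green_soap 0.65 [392.6, 270.3] 122
soap_box 0.89 [261.8, 196.1] 2193
lid 0.6 [269.7, 189.2] 167
pink_soap 0.82 [354.2, 266.4] 457
pad 0.67 [272.3, 193.4] 157
pad 0.26 [393.4, 275.7] 172
side {'K': array([[453.3709351 ,   0.        , 321.87641686],
       [  0.        , 453.3709351 , 194.98648758],
       [  0.        ,   0.        ,   1.        ]]), 'position': array([ 0.52667667, -1.18380626,  0.54626711]), 'orientation': array([-2.00410403, -0.07603331,  0.01244415])}
wrist {'K': array([[356.68646676,   0.        , 321.60022999],
       [  0.        , 356.68646676, 198.99213875],
       [  0.        ,   0.        ,   1.        ]]), 'position': array([ 0.3012145 , -0.52581961,  0.38479823]), 'orientation': array([ 2.39204528, -1.61436989, -0.24265647])}
```

View pics/scene0.png

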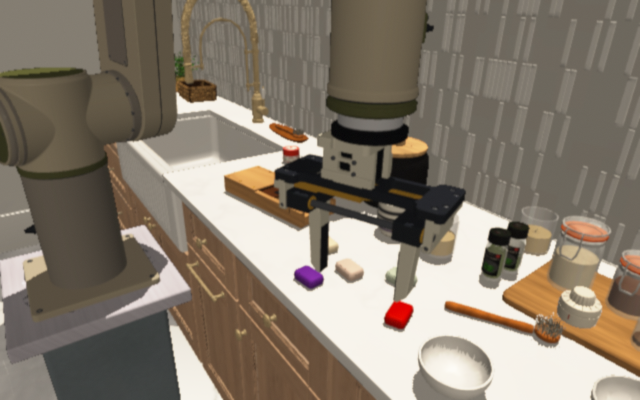

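View pics/side0.png

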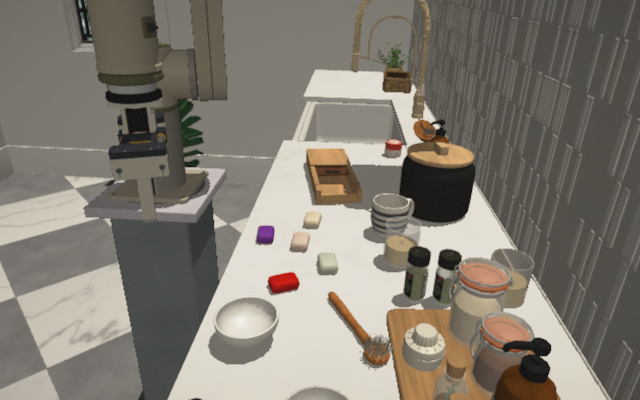

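View pics/wrist0.png

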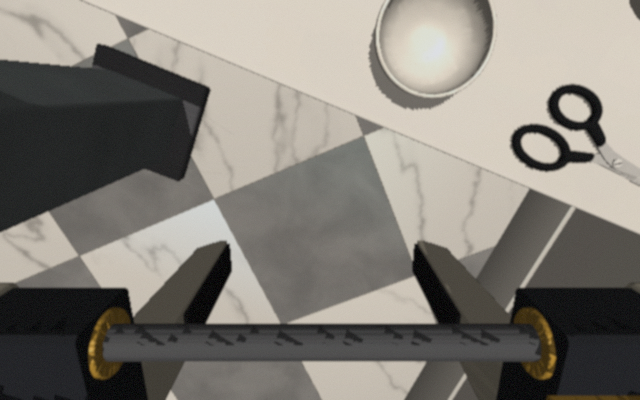

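Side view: pale green soap at (328,263). Others are cream (312,219), pink (300,241), purple (265,234), red (284,282). The box is at (333,175), with its open end toward the camera. Next I'll localise these and enlarge the crop.

```bash
cat > h.py <<'E'
from plant import robot, imaging, models
import cv2, numpy as np
from scipy.spatial.transform import Rotation as R
def ray(m,p):
    d=np.linalg.inv(m["K"])@np.array([p[0],p[1],1.]); return R.from_rotvec(m["orientation"]).as_matrix()@d
def onz(m,p,z):
    d=ray(m,p); c=m["position"]; return c+d*(z-c[2])/d[2]
def proj(m,X):
    x=R.from_rotvec(m["orientation"]).as_matrix().T@(np.atleast_2d(X)-m["position"]).T
    u=m["K"]@x; return (u[:2]/u[2]).T
def st():
    s=robot.read_state(); M=R.from_rotvec(s["orientation"]).as_matrix()
    print("t",round(s["t"],2),"pos",s["tool_pos"].round(4),"F",s["force"].round(1),"op",round(s["opening"],4)); print(M.round(3)); return s,M
E
python3 - <<'E'
from h import *
m=imaging.camera_model("side")
im=imaging.read_camera("side")
for th in ("green_soap","soap_box","lid","cream_soap","pink_soap","pad"):
    for r in models.outline_of("side",th)[:4]:
        z=.022 if "soap" in th and th!="soap_box" else .044
        print(th,r["confidence"],r["pixel"],r["pixels"].sum(),onz(m,r["pixel"],z/2 if z==.022 else z).round(3))
c=cv2.resize(im[130:300,240:380],None,fx=4,fy=3.5,interpolation=cv2.INTER_CUBIC);cv2.imwrite("pics/sc.png",c)
st()
E
```

```text
green_soap 0.84 [266.9, 235.5] 308 [ 0.357 -0.271  0.011]
green_soap 0.69 [283.6, 282.4] 506 [ 0.421 -0.45   0.011]
green_soap 0.59 [325.1, 263.6] 401 [ 0.499 -0.375  0.011]
soap_box 0.85 [334.4, 176.5] 2397 [0.504 0.027 0.044]
lid 0.67 [330.6, 168.2] 313 [0.49  0.091 0.044]
cream_soap 0.48 [309.1, 220.4] 211 [ 0.449 -0.186  0.011]
pink_soap 0.69 [300.2, 241.9] 313 [ 0.438 -0.292  0.011]
pad 0.86 [330.6, 171.0] 277 [0.491 0.069 0.044]
t 1.4 pos [ 0.2247 -0.5563  0.2376] F [ 0.5 -0.6  0. ] op 0.0929
[[-0.927 -0.     0.374]
 [-0.374  0.    -0.927]
 [ 0.    -1.    -0.   ]]
```

View pics/sc.png

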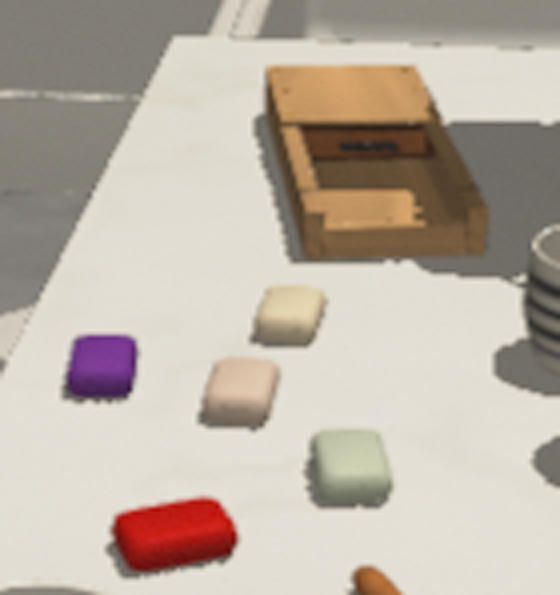

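```bash
cat >> h.py <<'E'
def yawR(jaw):  # tool down, z_tool=(cos,sin,0)
    z=np.array([np.cos(jaw),np.sin(jaw),0]); y=np.array([0,0,-1.]); return np.column_stack([np.cross(y,z),y,z])
def plan(pos,Rt,n=5,vmax=.045,wmax=8.5,tilt=True):
    s,M=st(); p=s["tool_pos"].copy(); pos=np.array(pos)
    for i in range(n):
        d=pos-p; L=np.linalg.norm(d); d=d*min(1,vmax/L) if L>0 else d
        w=np.degrees(R.from_matrix(M.T@Rt).as_rotvec()); a=np.linalg.norm(w); w=w*min(1,wmax/a) if a>0 else w
        print((M.T@d).round(4),w.round(1)); p=p+d; M=M@R.from_rotvec(np.radians(w)).as_matrix()
    print("left",(np.linalg.norm(pos-p)).round(4))
E
python3 - <<'E'
from h import *
m=imaging.camera_model("wrist"); print(R.from_rotvec(m["orientation"]).as_matrix().round(3))
plan([.50,-.42,.24],yawR(0))
E
```

```text
[[ 0.374 -0.887 -0.272]
 [-0.927 -0.358 -0.109]
 [-0.001  0.293 -0.956]]
t 1.4 pos [ 0.2247 -0.5563  0.2376] F [ 0.5 -0.6  0. ] op 0.0929
[[-0.927 -0.     0.374]
 [-0.374  0.    -0.927]
 [ 0.    -1.    -0.   ]]
[-0.0449 -0.0004 -0.0034] [ 0.  -8.5 -0. ]
[-0.0449 -0.0004  0.0033] [ 0.  -8.5 -0. ]
[-0.0439 -0.0004  0.0098] [ 0.  -8.5 -0. ]
[-0.042  -0.0004  0.0162] [ 0.  -8.5 -0. ]
[-0.0391 -0.0004  0.0223] [ 0.  -8.5 -0. ]
left 0.0822
```

carry_out(motion=[-0.045,0,-0.003,0,-8.5,0,1,-0.045,0,0.003,0,-8.5,0,1,-0.044,0,0.01,0,-8.5,0,1,-0.042,0,0.016,0,-8.5,0,1,-0.039,0,0.022,0,-8.5,0,1])

```text
t: 1.9
tool_pos: [0.4265, -0.4563, 0.2376]
orientation: [-0.971, 1.524, -1.526]
force: [-0.0, 0.0, 0.2]
opening: 0.0931
```

```bash
python3 - <<'E'
from h import *
plan([.50,-.42,.24],yawR(0))
E
```

```text
t 1.9 pos [ 0.4265 -0.4563  0.2376] F [-0.   0.   0.2] op 0.0931
[[-0.425 -0.001  0.905]
 [-0.905 -0.002 -0.425]
 [ 0.002 -1.    -0.   ]]
[-0.0352 -0.0014  0.028 ] [ 0.  -8.5  0. ]
[-0.0252 -0.0011  0.0271] [ 0.  -8.5  0. ]
[0. 0. 0.] [ 0.  -8.2  0. ]
[0. 0. 0.] [ 0.  0. -0.]
[0. 0. 0.] [ 0. -0.  0.]
left 0.0
```

carry_out(motion=[-0.035,-0.001,0.028,0,-8.5,0,1,-0.025,-0.001,0.027,0,-8.5,0,1,0,0,0,0,-8.2,0,1,0,0,0,0,0,0,1,0,0,0,0,0,0,1])

```text
t: 2.4
tool_pos: [0.5083, -0.4135, 0.2389]
orientation: [-1.218, 1.196, -1.197]
force: [-0.3, -0.5, -0.4]
opening: 0.093
```

```bash
python3 - <<'E'
from h import *
st(); m=imaging.camera_model("wrist"); im=imaging.read_camera("wrist"); cv2.imwrite("pics/w1.png",im)
for r in models.outline_of("wrist","green_soap"):
    px=r["pixels"].astype(np.uint8); c,_=cv2.findContours(px,cv2.RETR_EXTERNAL,cv2.CHAIN_APPROX_NONE)
    c=max(c,key=cv2.contourArea)[:,0].astype(float)
    X=np.array([onz(m,p,.014)[:2] for p in c]); rect=cv2.minAreaRect((X*1000).astype(np.float32))
    col=im[r["pixels"]].mean(0); print(r["confidence"],r["pixel"],col.round(),rect)
E
```

```text
t 2.4 pos [ 0.5083 -0.4135  0.2389] F [-0.3 -0.5 -0.4] op 0.093
[[ 0.017  0.     1.   ]
 [-1.    -0.001  0.017]
 [ 0.001 -1.     0.   ]]
0.89 [162.7, 24.4] [106.  39.  88.] ((354.0685119628906, -273.791015625), (43.09843444824219, 42.82942199707031), 5.7003397941589355)
0.87 [313.6, 127.3] [133. 155. 154.] ((503.6806945800781, -371.3876037597656), (39.752140045166016, 57.44615936279297), 9.882455825805664)
0.63 [239.1, 200.8] [ 9. 10. 82.] ((420.3290710449219, -449.24139404296875), (59.40724182128906, 39.11735916137695), 26.64977264404297)
```

View pics/w1.png

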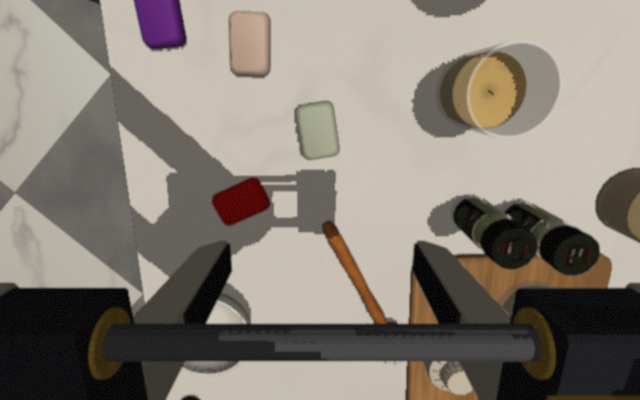

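```bash
python3 - <<'E'
from h import *
m=imaging.camera_model("side")
for p in [(401,268),(386,250),(401,240),(384,240)]: print(p,onz(m,p,0).round(3),onz(m,p,.05).round(3))
plan([.5037,-.3714,.12],yawR(np.radians(9.9)))
E
```

```text
(401, 268) [ 0.661 -0.36   0.   ] [ 0.649 -0.435  0.05 ]
(386, 250) [ 0.634 -0.29   0.   ] [ 0.624 -0.372  0.05 ]
(401, 240) [ 0.673 -0.241  0.   ] [ 0.66  -0.327  0.05 ]
(384, 240) [ 0.632 -0.245  0.   ] [ 0.623 -0.331  0.05 ]
t 2.5 pos [ 0.5077 -0.414   0.239 ] F [-0.1  0.6 -0.2] op 0.0933
[[ 0.017  0.     1.   ]
 [-1.    -0.001  0.017]
 [ 0.001 -1.    -0.   ]]
[-0.0152  0.0423 -0.0012] [ 0.  -8.5  0.1]
[-0.0152  0.0423  0.0011] [ 0.  -0.5  0. ]
[-0.0123  0.0343  0.001 ] [ 0. -0.  0.]
[0. 0. 0.] [ 0. -0. -0.]
[0. 0. 0.] [ 0. -0.  0.]
left 0.0
```

carry_out(motion=[-0.015,0.042,-0.001,0,-8.5,0,1,-0.015,0.042,0.001,0,-0.5,0,1,-0.012,0.034,0.001,0,0,0,1,0,0,0,0,0,0,1,0,0,0,0,0,0,1])

```text
t: 3.0
tool_pos: [0.5013, -0.3769, 0.1216]
orientation: [-1.283, 1.085, -1.097]
force: [0.3, -0.4, 0.5]
opening: 0.093
```

```bash
python3 - <<'E'
from h import *
m=imaging.camera_model("wrist"); im=imaging.read_camera("wrist"); cv2.imwrite("pics/w2.png",im)
for r in models.outline_of("wrist","green_soap"):
    px=r["pixels"].astype(np.uint8); c,_=cv2.findContours(px,cv2.RETR_EXTERNAL,cv2.CHAIN_APPROX_NONE)
    c=max(c,key=cv2.contourArea)[:,0].astype(float)
    X=np.array([onz(m,p,.014)[:2] for p in c]); rect=cv2.minAreaRect((X*1000).astype(np.float32))
    col=im[r["pixels"]].mean(0); print(r["confidence"],r["pixel"],col.round(),rect)
plan([.5037,-.3714,.021],yawR(np.radians(9.9)))
E
```

```text
0.88 [233.5, 269.9] [12. 14. 74.] ((444.2041931152344, -442.0527648925781), (45.41727066040039, 17.071115493774414), 87.99838256835938)
0.76 [124.0, 27.9] [99. 36. 82.] ((355.1799621582031, -279.5287170410156), (46.50091552734375, 32.49089431762695), 9.173107147216797)
t 3.1 pos [ 0.5017 -0.3772  0.1222] F [ 0.6  0.8 -0.2] op 0.0931
[[ 0.16   0.005  0.987]
 [-0.987 -0.007  0.16 ]
 [ 0.008 -1.     0.004]]
[-0.0027  0.0449  0.0011] [-0.2 -0.7  0.4]
[-0.0024  0.0449  0.0013] [-0. -0. -0.]
[-0.0006  0.0114  0.0003] [-0. -0.  0.]
[0. 0. 0.] [-0. -0.  0.]
[0. 0. 0.] [-0. -0.  0.]
left 0.0
```

View pics/w2.png

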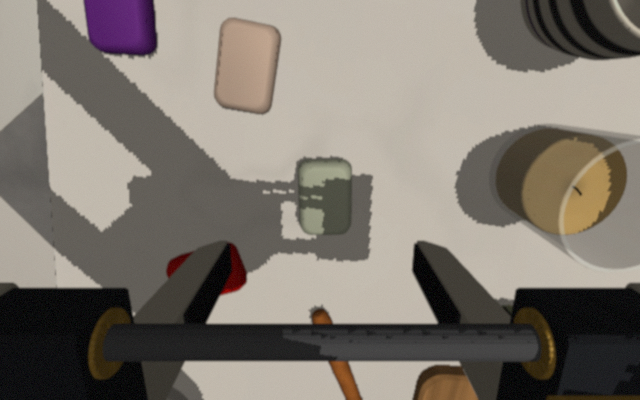

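carry_out(motion=[-0.003,0.04,0.001,0,-0.7,0.4,1,-0.002,0.035,0.001,0,0,0,1,-0.001,0.015,0,0,0,0,1,0,0,0,0,0,0,1,0,0,0,0,0,0,1])

```text
t: 3.6
tool_pos: [0.5101, -0.3811, 0.044]
orientation: [-1.282, 1.064, -1.105]
force: [-0.0, -0.4, 0.0]
opening: 0.0935
```

```bash
python3 - <<'E'
from h import *
m=imaging.camera_model("wrist"); im=imaging.read_camera("wrist"); cv2.imwrite("pics/w3.png",im)
plan([.5037,-.3714,.022],yawR(np.radians(9.9)))
E
```

```text
t 3.65 pos [ 0.5103 -0.3812  0.0443] F [-0.4 -0.4  0.3] op 0.0929
[[ 0.167  0.02   0.986]
 [-0.986 -0.015  0.167]
 [ 0.018 -1.     0.017]]
[-0.0112  0.022  -0.0052] [-1.  -0.3  1. ]
[0. 0. 0.] [ 0. -0.  0.]
[0. 0. 0.] [0. 0. 0.]
[0. 0. 0.] [0. 0. 0.]
[0. 0. 0.] [0. 0. 0.]
left 0.0
```

View pics/w3.png

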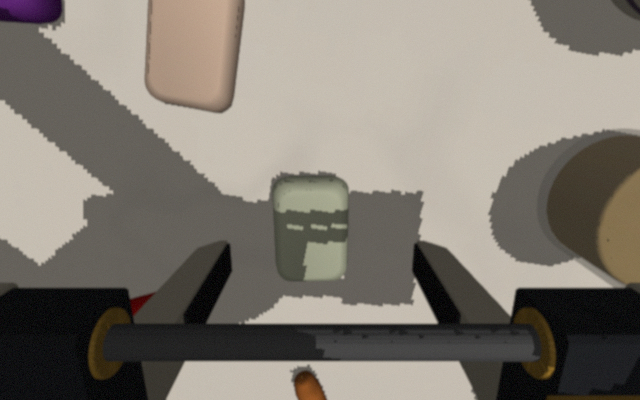

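carry_out(motion=[-0.011,0.004,-0.005,-1,-0.3,1,1,0,0.008,0,0,0,0,1,0,0.006,0,0,0,0,1,0,0,0,0,0,0,1,0,0,0,0,0,0,1])

```text
t: 4.15
tool_pos: [0.5054, -0.3724, 0.0295]
orientation: [-1.287, 1.077, -1.084]
force: [-0.1, 0.3, 0.2]
opening: 0.0929
```

```bash
python3 - <<'E'
from h import *
m=imaging.camera_model("wrist"); im=imaging.read_camera("wrist"); cv2.imwrite("pics/w4.png",im)
plan([.5037,-.3714,.022],yawR(np.radians(9.9)))
E
```

```text
t 4.2 pos [ 0.5053 -0.3724  0.0294] F [-0.4  0.3 -0.5] op 0.093
[[ 0.173  0.003  0.985]
 [-0.985 -0.004  0.173]
 [ 0.004 -1.     0.002]]
[-0.0012  0.0074 -0.0014] [-0.1  0.   0.2]
[0. 0. 0.] [0. 0. 0.]
[0. 0. 0.] [0. 0. 0.]
[0. 0. 0.] [0. 0. 0.]
[0. 0. 0.] [0. 0. 0.]
left 0.0
```

View pics/w4.png

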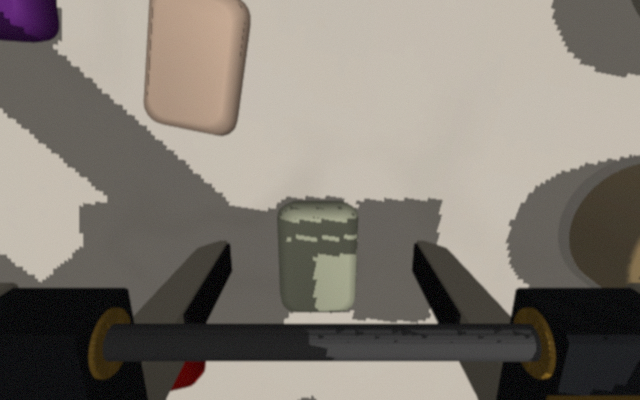

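Soap sits at (318,255), centred between the fingers. I'll go down the last 7 mm and close gently.

carry_out(motion=[-0.001,0.006,-0.001,0,0,0,1,0,0.002,0,0,0,0,1,0,0,0,0,0,0,0,0,0,0,0,0,0,-0.3,0,0,0,0,0,0,-0.3], squeeze=12)

```text
t: 4.7
tool_pos: [0.504, -0.3715, 0.0206]
orientation: [-1.287, 1.077, -1.084]
force: [0.3, 0.0, -0.4]
opening: 0.0736
```

carry_out(motion=[0,0,0,0,0,0,-0.5,0,0,0,0,0,0,-0.5,0,0,0,0,0,0,-0.5,0,0,0,0,0,0,-0.5,0,0,0,0,0,0,-0.5])

```text
t: 5.2
tool_pos: [0.5042, -0.3718, 0.0211]
orientation: [-1.287, 1.076, -1.085]
force: [0.4, 1.0, -0.6]
opening: 0.0387
```

carry_out(motion=[0,-0.01,0,0,0,0,-0.5,0,-0.03,0,0,0,0,-0.5,0,-0.045,0,0,0,0,-0.5,0,-0.045,0,0,0,0,-0.5,0,-0.045,0,0,0,0,-0.5], squeeze=15)

```text
t: 5.7
tool_pos: [0.4988, -0.3669, 0.1933]
orientation: [-1.287, 1.092, -1.069]
force: [0.6, -0.9, -0.3]
opening: 0.0388
```

```bash
python3 - <<'E'
from h import *
m=imaging.camera_model("wrist"); im=imaging.read_camera("wrist"); cv2.imwrite("pics/w5.png",im)
plan([.50,-.13,.22],yawR(np.radians(8)))
E
```

```text
t 5.75 pos [ 0.5021 -0.3696  0.2038] F [ 2.  -1.7  6.3] op 0.0385
[[ 0.173 -0.001  0.985]
 [-0.985 -0.     0.173]
 [-0.    -1.    -0.001]]
[-0.0443 -0.0031  0.0074] [0.1 1.9 0. ]
[-0.0445 -0.003   0.0059] [ 0. -0. -0.]
[-0.0445 -0.003   0.0059] [-0. -0.  0.]
[-0.0445 -0.003   0.0059] [-0. -0.  0.]
[-0.0445 -0.003   0.0059] [-0. -0.  0.]
left 0.0152
```

View pics/w5.png

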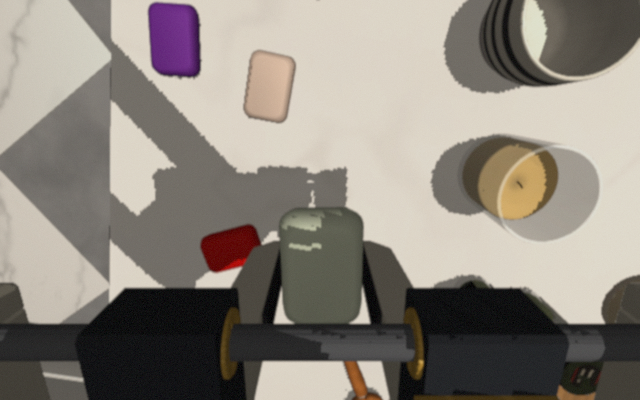

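carry_out(motion=[-0.044,-0.005,0.007,0,1.9,0,-0.5,-0.045,-0.005,0.006,0,0,0,-0.5,-0.045,-0.003,0.006,0,0,0,-0.5,-0.045,-0.003,0.006,0,0,0,-0.5,-0.045,-0.003,0.006,0,0,0,-0.5])

```text
t: 6.25
tool_pos: [0.502, -0.1439, 0.2308]
orientation: [-1.268, 1.101, -1.124]
force: [0.1, 0.0, -0.3]
opening: 0.0386
```

carry_out(motion=[-0.01,0,0,0,0,0,-0.5,0,0,0,0,0,0,-0.5,0,0,0,0,0,0,-0.5,0,0,0,0,0,0,-0.5,0,0,0,0,0,0,-0.5])

```text
t: 6.75
tool_pos: [0.5011, -0.1316, 0.233]
orientation: [-1.268, 1.095, -1.124]
force: [0.2, 0.7, -0.4]
opening: 0.0387
```

```bash
python3 - <<'E'
from h import *
st();m=imaging.camera_model("wrist"); im=imaging.read_camera("wrist"); cv2.imwrite("pics/w6.png",im)
for th in ("soap_box","lid","pad","line"):
    for r in models.outline_of("wrist",th):
        print(th,r["confidence"],r["pixel"],r["pixels"].sum(),onz(m,r["pixel"],.044))
        
E
```

```text
t 6.75 pos [ 0.5011 -0.1316  0.233 ] F [ 0.2  0.7 -0.4] op 0.0387
[[ 0.134  0.014  0.991]
 [-0.991 -0.01   0.134]
 [ 0.012 -1.     0.012]]
soap_box 0.71 [346.4, 56.4] 15521 [ 0.5110265  -0.02156727  0.044     ]
lid 0.64 [232.8, 274.3] 54 [ 0.42532983 -0.24881128  0.044     ]
lid 0.43 [323.7, 263.4] 9155 [ 0.51858192 -0.22395316  0.044     ]
line 0.83 [346.2, 49.1] 15201 [ 0.50994103 -0.01574442  0.044     ]
```

View pics/w6.png

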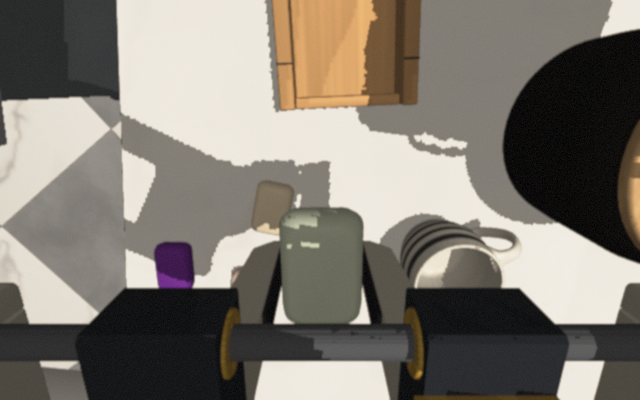

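```bash
python3 - <<'E'
from h import *
m=imaging.camera_model("side")
for p in [(401,185),(401,165),(405,150)]: print(p,onz(m,p,.1).round(3),onz(m,p,.15).round(3))
plan([.505,-.03,.26],yawR(np.radians(6)))
E
```

```text
(401, 185) [ 0.673 -0.143  0.1  ] [ 0.656 -0.259  0.15 ]
(401, 165) [ 0.687 -0.003  0.1  ] [ 0.669 -0.135  0.15 ]
(405, 150) [0.711 0.126 0.1  ] [ 0.69  -0.021  0.15 ]
t 7.0 pos [ 0.501  -0.1308  0.2329] F [-0.7 -0.2 -1.4] op 0.0388
[[ 0.134  0.014  0.991]
 [-0.991 -0.009  0.135]
 [ 0.011 -1.     0.012]]
[-0.0427 -0.0121  0.0077] [-0.7  1.7  0.6]
[-0.043  -0.0117  0.0062] [-0. -0. -0.]
[-0.0138 -0.0038  0.002 ] [-0.  0.  0.]
[0. 0. 0.] [0. 0. 0.]
[0. 0. 0.] [0. 0. 0.]
left 0.0
```

carry_out(motion=[-0.043,-0.012,0.008,-0.7,1.7,0.6,-0.5,-0.043,-0.012,0.006,0,0,0,-0.5,-0.014,-0.004,0.002,0,0,0,-0.5,0,0,0,0,0,0,-0.5,0,0,0,0,0,0,-0.5])

```text
t: 7.5
tool_pos: [0.5049, -0.0285, 0.2603]
orientation: [-1.256, 1.136, -1.135]
force: [-0.1, -0.5, -0.5]
opening: 0.0385
```

```bash
python3 - <<'E'
from h import *
st();m=imaging.camera_model("wrist"); im=imaging.read_camera("wrist"); cv2.imwrite("pics/w7.png",im)
import pickle; pickle.dump((m,im),open("w7.pkl","wb"))
for th in ("soap_box","lid","pad"):
    for r in models.outline_of("wrist",th):
        print(th,r["confidence"],r["pixel"],r["pixels"].sum(),onz(m,r["pixel"],.04))
E
```

```text
t 7.5 pos [ 0.5049 -0.0285  0.2603] F [-0.1 -0.5 -0.5] op 0.0385
[[ 0.1   -0.002  0.995]
 [-0.995 -0.     0.1  ]
 [ 0.    -1.    -0.002]]
soap_box 0.97 [324.2, 96.6] 25639 [0.50002432 0.04684769 0.04      ]
lid 0.97 [318.5, 50.8] 6222 [0.49033461 0.08817578 0.04      ]
pad 0.88 [318.2, 50.2] 6223 [0.48999789 0.08867684 0.04      ]
```

View pics/w7.png

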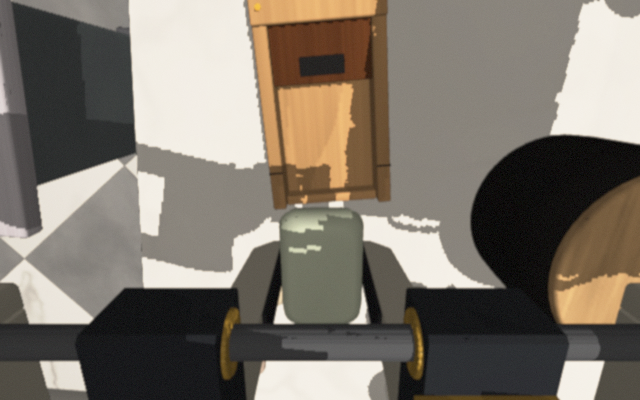

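```bash
python3 - <<'E'
from h import *
import pickle; m,im=pickle.load(open("w7.pkl","rb"))
c=cv2.resize(im[0:215,240:400],None,fx=5,fy=5,interpolation=cv2.INTER_CUBIC)
cv2.imwrite("pics/c7a.png",c[:540,:800]);cv2.imwrite("pics/c7b.png",c[535:1075,:800])
E
```

```text
(no output)
```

View pics/c7a.png

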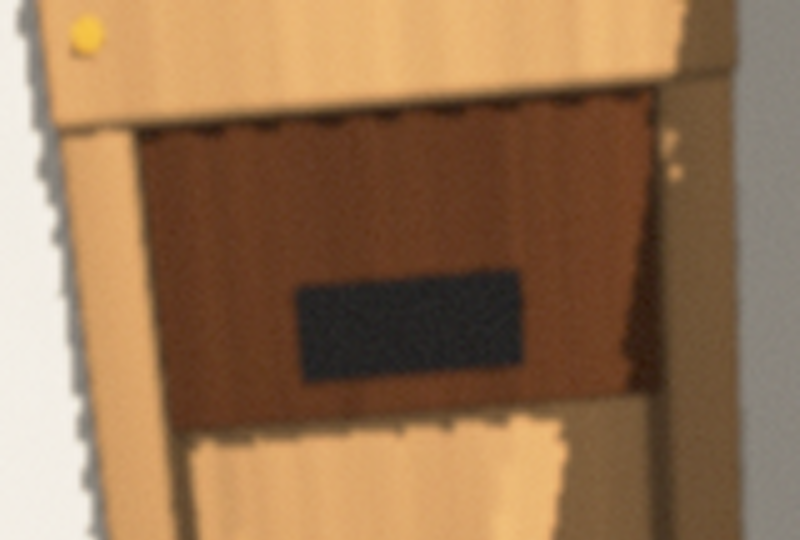

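View pics/c7b.png

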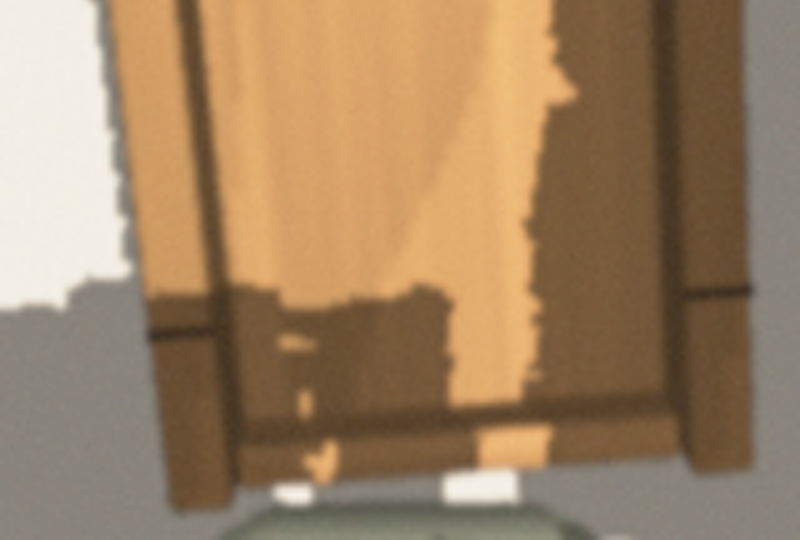

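```bash
cat > fit.py <<'E'
from h import *
import pickle; m,im=pickle.load(open("w7.pkl","rb"))
from scipy.optimize import least_squares
P=[((150,335+535),(-63,-110,44)),((216,330+535),(-49,-110,44)),((685,294+535),(49,-110,44)),((752,290+535),(63,-110,44)),
((170,510+535),(-63,-150,44)),((752,468+535),(63,-150,44)),((233,500+535),(-49,-150,44)),
((62,130),(-63,30,50)),((735,72),(63,30,50))]
px=np.array([((a+.5)/5-.5+240,(b+.5)/5-.5) for (a,b),_ in P]); X=np.array([x for _,x in P])/1000
def w(t,X): 
    c,s=np.cos(t[2]),np.sin(t[2]); return np.c_[t[0]+c*X[:,0]-s*X[:,1],t[1]+s*X[:,0]+c*X[:,1],X[:,2]]
f=lambda t:(proj(m,w(t,X))-px).ravel()
r=least_squares(f,[.5,.05,.08]);t=r.x
print(t,np.degrees(t[2]));print(f(t).reshape(-1,2).round(1))
f2=lambda u:(proj({**m,"position":m["position"]+[0,0,u[3]]},w(u[:3],X))-px).ravel()
r2=least_squares(f2,[*t,0]);print(r2.x, f2(r2.x).reshape(-1,2).round(1))
def tobox(p): 
    c,s=np.cos(t[2]),np.sin(t[2]); d=p[:2]-t[:2]; return np.array([c*d[0]+s*d[1],-s*d[0]+c*d[1]])*1000
for z in (.036,.043):
  for a,b in [(178,430),(658,396),(297,287),(520,270),(304,382),(522,364)]:
    print(z,tobox(onz(m,((a+.5)/5-.5+240,(b+.5)/5-.5),z)).round(1))
for p in [(0,-78,0),(0,-110,44)]: print(p,w(t,np.array([p])/1000).round(4))
# held soap
np.save("box.npy",t)
E
python3 fit.py
```

```text
[0.49358821 0.08418445 0.17383651] 9.960098408159954
[[-0.5 -0.5]
 [-0.4 -0.5]
 [-0.  -0.1]
 [ 0.1 -0.3]
 [-0.2  0.8]
 [ 0.8  0.9]
 [ 0.2  1.8]
 [-1.9 -0.7]
 [ 1.9 -0.5]]
[0.4936316  0.08382863 0.17384378 0.00331354] [[-0.1 -0.9]
 [-0.  -0.8]
 [-0.5 -0.4]
 [-0.5 -0.6]
 [ 0.2  0.1]
 [ 0.3  0.3]
 [ 0.5  1.2]
 [-1.1  0.4]
 [ 1.2  0.7]]
0.036 [-47.9 -23.9]
0.036 [ 47.4 -24.6]
0.036 [-21.8   0.7]
0.036 [21.5  0.6]
0.036 [-22.1 -16.8]
0.036 [ 20.9 -16.6]
0.043 [-47. -24.]
0.043 [ 46.5 -24.7]
0.043 [-21.5   0.1]
0.043 [21.1 -0. ]
0.043 [-21.7 -17. ]
0.043 [ 20.5 -16.9]
(0, -78, 0) [[0.5071 0.0074 0.    ]]
(0, -110, 44) [[ 0.5126 -0.0242  0.044 ]]
```

```bash
python3 - <<'E'
from h import *
plan([.5071,.0074,.12],yawR(.1738),vmax=.042)
E
```

```text
t 7.7 pos [ 0.5046 -0.0293  0.2599] F [-0.8 -0.5 -1.1] op 0.0387
[[ 0.098 -0.003  0.995]
 [-0.995 -0.     0.098]
 [-0.    -1.    -0.003]]
[-0.0105  0.0406  0.0019] [ 0.1 -4.4 -0. ]
[-0.0104  0.0406  0.0026] [0. 0. 0.]
[-0.0104  0.0406  0.0026] [-0.  0. -0.]
[-0.0046  0.0181  0.0011] [ 0.  0. -0.]
[0. 0. 0.] [ 0.  0. -0.]
left 0.0
```

carry_out(motion=[-0.011,0.035,0.002,0,-4.4,0,-0.5,-0.01,0.035,0.003,0,0,0,-0.5,-0.01,0.04,0.003,0,0,0,-0.5,-0.005,0.025,0.001,0,0,0,-0.5,0,0,0,0,0,0,-0.5])

```text
t: 8.2
tool_pos: [0.5088, 0.0035, 0.1214]
orientation: [-1.286, 1.081, -1.084]
force: [-1.1, -0.5, 0.0]
opening: 0.0388
```

carry_out(motion=[0,0,0,0,0,0,-0.5,0,0,0,0,0,0,-0.5,0,0,0,0,0,0,-0.5,0,0,0,0,0,0,-0.5,0,0,0,0,0,0,-0.5])

```text
t: 8.7
tool_pos: [0.512, 0.0009, 0.1271]
orientation: [-1.281, 1.078, -1.09]
force: [-0.2, 0.9, -0.6]
opening: 0.0386
```

```bash
python3 - <<'E'
from h import *
plan([.5071,.0074,.075],yawR(.1738),vmax=.025)
im=imaging.read_camera("wrist"); cv2.imwrite("pics/w8.png",im)
E
```

```text
t 8.7 pos [0.512  0.0009 0.1271] F [-0.2  0.9 -0.6] op 0.0386
[[ 0.167  0.007  0.986]
 [-0.986 -0.003  0.167]
 [ 0.004 -1.     0.007]]
[-0.0035  0.0247 -0.0019] [-0.4 -0.3  0.2]
[-0.0034  0.0247 -0.0017] [-0. -0. -0.]
[-0.0004  0.0027 -0.0002] [ 0. -0.  0.]
[0. 0. 0.] [ 0. -0.  0.]
[0. 0. 0.] [ 0. -0.  0.]
left 0.0
```

View pics/w8.png

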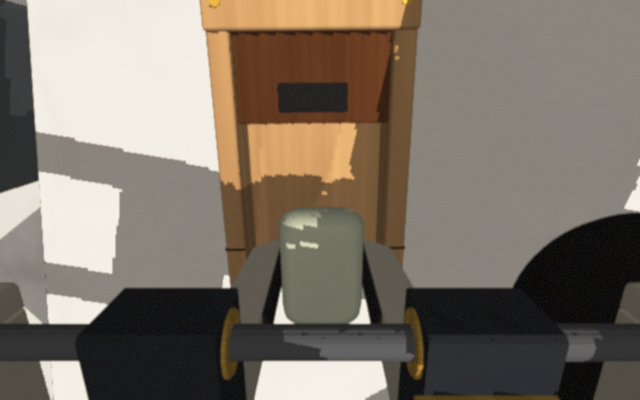

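carry_out(motion=[-0.003,0.015,-0.002,-0.4,-0.3,0.2,-0.5,-0.003,0.015,-0.002,0,0,0,-0.5,-0.002,0.015,-0.001,0,0,0,-0.5,0,0.006,0,0,0,0,-0.5,0,0,0,0,0,0,-0.5])

```text
t: 9.25
tool_pos: [0.5055, 0.0086, 0.0726]
orientation: [-1.287, 1.08, -1.08]
force: [-0.1, -0.4, -0.4]
opening: 0.0386
```

```bash
python3 - <<'E'
from h import *
plan([.5071,.0074,.055],yawR(.1738),vmax=.025)
E
```

```text
t 9.25 pos [0.5055 0.0086 0.0726] F [-0.1 -0.4 -0.4] op 0.0386
[[ 0.174 -0.     0.985]
 [-0.985 -0.     0.174]
 [ 0.    -1.    -0.   ]]
[0.0014 0.0176 0.0014] [0. 0. 0.]
[0. 0. 0.] [ 0. -0. -0.]
[0. 0. 0.] [ 0. -0.  0.]
[0. 0. 0.] [ 0. -0.  0.]
[0. 0. 0.] [ 0. -0.  0.]
left 0.0
```

carry_out(motion=[0.0015,0.008,0.0015,0,0,0,-0.5,0,0.008,0,0,0,0,-0.5,0,0.008,0,0,0,0,-0.5,0,0.008,0,0,0,0,-0.5,0,0,0,0,0,0,-0.5])

```text
t: 9.75
tool_pos: [0.5081, 0.007, 0.0386]
orientation: [-1.286, 1.079, -1.08]
force: [-1.1, -0.3, -1.1]
opening: 0.0384
```

```bash
python3 - <<'E'
from h import *
plan([.5071,.0074,.029],yawR(.1738),vmax=.004)
im=imaging.read_camera("wrist"); cv2.imwrite("pics/w9.png",im)
E
```

```text
t 9.75 pos [0.5081 0.007  0.0386] F [-1.1 -0.3 -1.1] op 0.0384
[[ 0.174  0.001  0.985]
 [-0.985 -0.     0.174]
 [ 0.001 -1.     0.001]]
[-0.0002  0.004  -0.0004] [-0.1  0.   0. ]
[-0.0002  0.004  -0.0004] [ 0.  0. -0.]
[-0.0001  0.0016 -0.0002] [-0.  0. -0.]
[0. 0. 0.] [ 0.  0. -0.]
[0. 0. 0.] [ 0.  0. -0.]
left 0.0
```

View pics/w9.png

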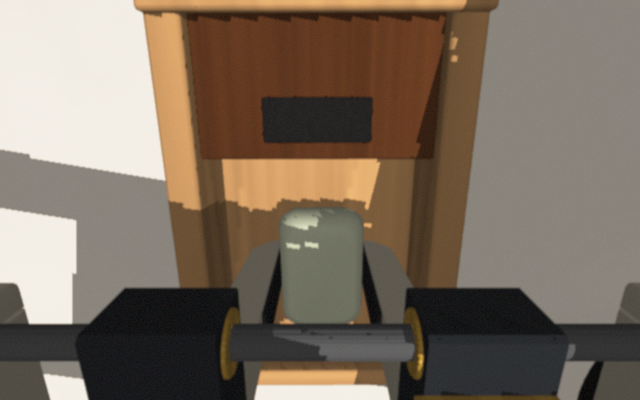

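carry_out(motion=[0,0.003,-0.001,0,0,0,-0.5,0,0.003,0,0,0,0,-0.5,0,0.002,0,0,0,0,-0.5,0,0,0,0,0,0,-0.5,0,0,0,0,0,0,-0.5])

```text
t: 10.3
tool_pos: [0.5083, 0.0068, 0.0316]
orientation: [-1.285, 1.077, -1.082]
force: [0.2, 0.2, 0.1]
opening: 0.0385
```

carry_out(motion=[0,0.001,0,0,0,0,-0.5,0,0,0,0,0,0,-0.5,0,0.001,0,0,0,0,-0.5,0,0,0,0,0,0,-0.5,0,0,0,0,0,0,-0.5])

```text
t: 10.8
tool_pos: [0.5087, 0.0067, 0.0299]
orientation: [-1.284, 1.076, -1.082]
force: [0.5, 0.4, -0.8]
opening: 0.0384
```

carry_out(motion=[0,0.001,-0.001,0,0,0,-0.5,0,0,0,0,0,0,-0.5,0,0.001,0,0,0,0,-0.5,0,0,0,0,0,0,-0.5,0,0,0,0,0,0,-0.5])

```text
t: 11.3
tool_pos: [0.5076, 0.0065, 0.0277]
orientation: [-1.284, 1.076, -1.082]
force: [-0.6, -1.2, -1.0]
opening: 0.0383
```

carry_out(motion=[0,0.001,0,0,0,0,-0.5,0,0,0,0,0,0,-0.5,0,0,0,0,0,0,-0.5,0,0,0,0,0,0,-0.5,0,0,0,0,0,0,-0.5])

```text
t: 11.8
tool_pos: [0.508, 0.0066, 0.027]
orientation: [-1.284, 1.076, -1.083]
force: [-0.5, -0.6, 1.1]
opening: 0.0389
```

carry_out(motion=[0,0.0006,0,0,0,0,-0.5,0,0,0,0,0,0,-0.5,0,0,0,0,0,0,-0.5,0,0,0,0,0,0,-0.5,0,0,0,0,0,0,-0.5])

```text
t: 12.3
tool_pos: [0.5081, 0.0065, 0.027]
orientation: [-1.284, 1.075, -1.083]
force: [-1.1, 0.1, 0.2]
opening: 0.0387
```

carry_out(motion=[0,0.001,0,0,0,0,-0.5,0,0,0,0,0,0,-0.5,0,0,0,0,0,0,-0.5,0,0,0,0,0,0,-0.5,0,0,0,0,0,0,-0.5])

```text
t: 12.8
tool_pos: [0.5084, 0.0065, 0.027]
orientation: [-1.284, 1.075, -1.083]
force: [-1.1, 0.6, 2.8]
opening: 0.0386
```

Contact at +2.8 N. I'll open just enough to clear the soap without touching the rails.

carry_out(motion=[0,0,0,0,0,0,0.06,0,0,0,0,0,0,0.06,0,0,0,0,0,0,0.06,0,0,0,0,0,0,0.06,0,0,0,0,0,0,0.06])

```text
t: 13.3
tool_pos: [0.5083, 0.0065, 0.0267]
orientation: [-1.284, 1.075, -1.083]
force: [-0.5, -0.5, -0.4]
opening: 0.0493
```

carry_out(motion=[0,-0.005,0,0,0,0,0.06,0,-0.015,0,0,0,0,0.06,0,-0.02,0,0,0,0,0.06,0,-0.025,0,0,0,0,0.06,0,-0.025,0,0,0,0,0.06])

```text
t: 13.8
tool_pos: [0.5042, 0.0069, 0.116]
orientation: [-1.289, 1.083, -1.077]
force: [0.6, 0.3, -0.4]
opening: 0.0493
```

```bash
python3 - <<'E'
from h import *
plan([.5065,.0074,.16],yawR(.1738))
im=imaging.read_camera("wrist"); cv2.imwrite("pics/w10.png",im)
E
```

```text
t 13.8 pos [0.5042 0.0069 0.116 ] F [ 0.6  0.3 -0.4] op 0.0493
[[ 0.174 -0.004  0.985]
 [-0.985 -0.     0.174]
 [-0.001 -1.    -0.004]]
[-0.0002 -0.044   0.0022] [ 0.2  0.1 -0. ]
[0. 0. 0.] [-0. -0. -0.]
[0. 0. 0.] [-0.  0.  0.]
[0. 0. 0.] [-0.  0.  0.]
[0. 0. 0.] [-0.  0.  0.]
left 0.0
```

View pics/w10.png

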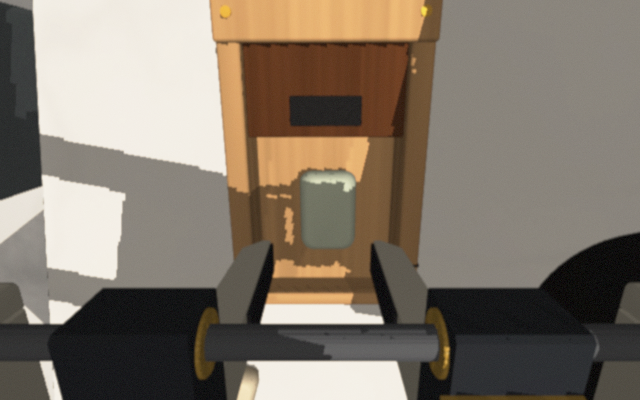

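```bash
python3 - <<'E'
from h import *
t=np.load("box.npy");c,s=np.cos(t[2]),np.sin(t[2])
p=t[:2]+np.array([[c,-s],[s,c]])@np.array([0,-.0082]); print(p)
plan([*p,.11],yawR(t[2]),vmax=.02)
E
```

```text
[0.4950065  0.07610804]
t 13.85 pos [0.5069 0.0066 0.121 ] F [ 3.2 -0.1  3.3] op 0.0496
[[ 0.174  0.002  0.985]
 [-0.985 -0.001  0.174]
 [ 0.001 -1.     0.002]]
[-0.0198  0.0031  0.0001] [-0.1  0.   0.1]
[-0.0198  0.0031  0.0001] [ 0. -0.  0.]
[-0.0198  0.0031  0.0001] [ 0. -0.  0.]
[-0.0112  0.0017  0.    ] [ 0. -0.  0.]
[0. 0. 0.] [ 0. -0.  0.]
left 0.0
```

carry_out(motion=[-0.02,0.003,0,0,0,0,-1,-0.02,0.003,0,0,0,0,-1,-0.02,0.003,0,0,0,0,-1,-0.01,0.002,0,0,0,0,-1,0,0,0,0,0,0,-1], squeeze=10)

```text
t: 14.35
tool_pos: [0.4977, 0.077, 0.1148]
orientation: [-1.279, 1.072, -1.087]
force: [0.6, -0.8, -0.0]
opening: 0.0144
```

```bash
python3 - <<'E'
from h import *
plan([.495,.0761,.085],yawR(.1738),vmax=.01)
im=imaging.read_camera("wrist"); cv2.imwrite("pics/w11.png",im)
E
```

```text
t 14.35 pos [0.4977 0.077  0.1148] F [ 0.6 -0.8 -0. ] op 0.0144
[[ 0.172  0.011  0.985]
 [-0.985 -0.001  0.172]
 [ 0.003 -1.     0.011]]
[ 0.0001  0.0099 -0.001 ] [-0.6 -0.   0.2]
[ 0.0001  0.01   -0.0009] [ 0. -0. -0.]
[ 0.0001  0.0099 -0.0009] [ 0. -0. -0.]
[0. 0. 0.] [ 0. -0. -0.]
[0. 0. 0.] [ 0. -0. -0.]
left 0.0
```

View pics/w11.png

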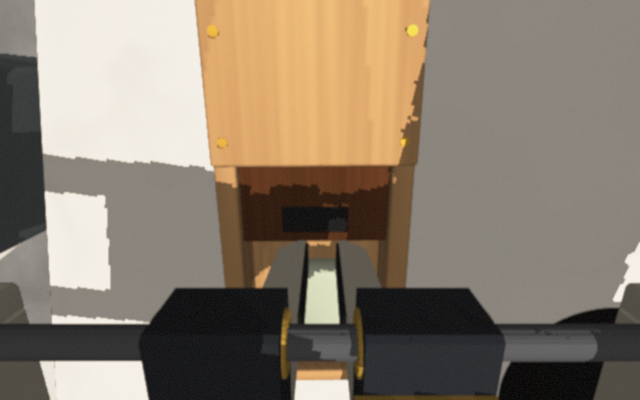

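carry_out(motion=[0,0.009,-0.001,-0.6,0,0.2,-1,0,0.009,-0.001,0,0,0,-1,0,0.007,-0.001,0,0,0,-1,0,0.004,0,0,0,0,-1,0,0,0,0,0,0,-1])

```text
t: 14.9
tool_pos: [0.4947, 0.0732, 0.0826]
orientation: [-1.287, 1.084, -1.082]
force: [0.0, -0.2, -0.2]
opening: 0.0002
```

```bash
python3 - <<'E'
from h import *
m=imaging.camera_model("wrist");im=imaging.read_camera("wrist"); cv2.imwrite("pics/w12.png",im)
plan([.495,.0761,.070],yawR(.1738),vmax=.01)
t=np.load("box.npy")
for th in ("pad","lid"):
  for r in models.outline_of("wrist",th): print(th,r["confidence"],r["pixel"],onz(m,r["pixel"],.041))
g=im.astype(int).max(2)
print(robot.read_state()["opening"])
E
```

```text
t 14.95 pos [0.4947 0.0732 0.0828] F [-0.9 -0.2 -0.5] op 0.0002
[[ 0.17  -0.002  0.985]
 [-0.985 -0.     0.17 ]
 [ 0.    -1.    -0.002]]
[-0.0021  0.0097  0.0006] [ 0.1 -0.2  0. ]
[-0.0007  0.0031  0.0002] [-0.  0.  0.]
[0. 0. 0.] [0. 0. 0.]
[0. 0. 0.] [0. 0. 0.]
[0. 0. 0.] [0. 0. 0.]
left 0.0
pad 0.74 [319.8, 209.4] [0.49114253 0.09072179 0.041     ]
lid 0.71 [319.7, 210.7] [0.4912161  0.08995714 0.041     ]
5.353453970514987e-05
```

View pics/w12.png

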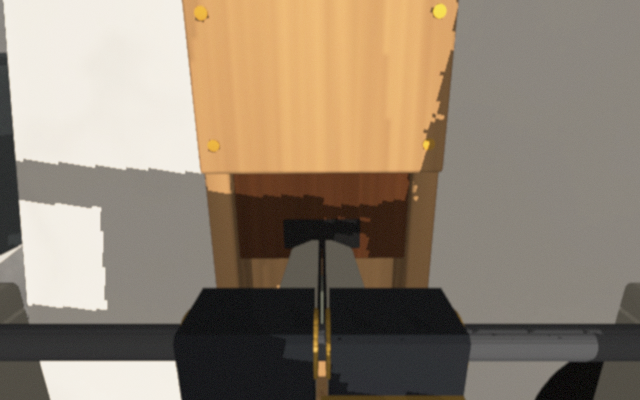

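```bash
python3 - <<'E'
from h import *
m=imaging.camera_model("wrist"); t=np.load("box.npy");c,s=np.cos(t[2]),np.sin(t[2])
for q in [(-22,.8),(22,.8),(-22,-17.2),(22,-17.2)]:
  p=t[:2]+np.array([[c,-s],[s,c]])@np.array(q)/1000; print(q,proj(m,[*p,.041]).round(1))
im=cv2.imread("pics/w12.png"); cv2.imwrite("pics/c12.png",cv2.resize(im[160:300,240:400],None,fx=4,fy=4,interpolation=cv2.INTER_CUBIC))
E
```

```text
(-22, 0.8) [[281.7 219.2]]
(22, 0.8) [[359.4 219. ]]
(-22, -17.2) [[282.8 248.3]]
(22, -17.2) [[358.5 248.1]]
```

View pics/c12.png

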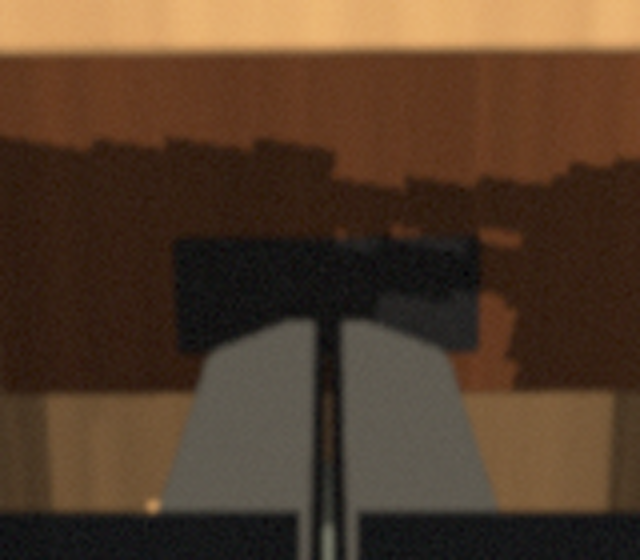

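carry_out(motion=[-0.002,0.005,0.0005,0,0,0,-1,-0.001,0.005,0,0,0,0,-1,0,0.003,0,0,0,0,-1,0,0.001,0,0,0,0,-1,0,0,0,0,0,0,-1])

```text
t: 15.55
tool_pos: [0.4962, 0.077, 0.0695]
orientation: [-1.284, 1.081, -1.083]
force: [-0.5, -0.4, 0.8]
opening: 0.0007
```

```bash
python3 - <<'E'
from h import *
plan([.495,.0761,.065],yawR(.1738),vmax=.002)
E
```

```text
t 15.55 pos [0.4962 0.077  0.0695] F [-0.5 -0.4  0.8] op 0.0007
[[ 0.171  0.002  0.985]
 [-0.985 -0.     0.171]
 [ 0.    -1.     0.002]]
[ 0.0003  0.0019 -0.0006] [-0.1 -0.1  0. ]
[ 0.0003  0.0019 -0.0006] [0. 0. 0.]
[ 0.0001  0.0007 -0.0002] [-0.  0. -0.]
[0. 0. 0.] [-0.  0. -0.]
[0. 0. 0.] [-0.  0. -0.]
left 0.0
```

carry_out(motion=[0.0005,0.0015,-0.001,0,0,0,-1,0,0.001,0,0,0,0,-1,0,0.001,0,0,0,0,-1,0,0.001,0,0,0,0,-1,0,0.0005,0,0,0,0,-1])

```text
t: 16.05
tool_pos: [0.4955, 0.0763, 0.0645]
orientation: [-1.284, 1.08, -1.083]
force: [0.6, -0.4, 0.1]
opening: 0.0002
```

carry_out(motion=[0,0.0005,0,0,0,0,-1,0,0.0005,0,0,0,0,-1,0,0.0005,0,0,0,0,-1,0,0.0005,0,0,0,0,-1,0,0.0005,0,0,0,0,-1])

```text
t: 16.55
tool_pos: [0.4957, 0.0762, 0.0619]
orientation: [-1.284, 1.08, -1.084]
force: [0.6, 0.5, -0.3]
opening: 0.0007
```

carry_out(motion=[0,0.0005,0,0,0,0,-1,0,0.0005,0,0,0,0,-1,0,0.0005,0,0,0,0,-1,0,0.0005,0,0,0,0,-1,0,0.0005,0,0,0,0,-1])

```text
t: 17.05
tool_pos: [0.4957, 0.0763, 0.0593]
orientation: [-1.284, 1.08, -1.084]
force: [-2.2, 0.5, 5.1]
opening: 0.0005
```

carry_out(motion=[0,0.0005,0,0,0,0,-1,0,0.0005,0,0,0,0,-1,0,0.0005,0,0,0,0,-1,0,0.0005,0,0,0,0,-1,0,0.0005,0,0,0,0,-1])

```text
t: 17.55
tool_pos: [0.4957, 0.0763, 0.0592]
orientation: [-1.284, 1.08, -1.083]
force: [-3.5, -0.3, 5.6]
opening: 0.0004
```

carry_out(motion=[0,0.0008,-0.0003,0,0,0,-1,0,0.0009,-0.0003,0,0,0,-1,0,0.001,-0.0003,0,0,0,-1,0,0.001,-0.0003,0,0,0,-1,0,0.001,-0.0003,0,0,0,-1])

```text
t: 18.05
tool_pos: [0.4957, 0.0763, 0.0592]
orientation: [-1.283, 1.078, -1.084]
force: [-4.7, -0.4, 9.2]
opening: 0.0002
```

carry_out(motion=[0,0.0013,-0.0005,0,0,0,-1,0,0.0013,-0.0005,0,0,0,-1,0.002,0.0013,-0.0005,0,0,0,-1,0.002,0.0013,-0.0005,0,0,0,-1,0.002,0.0013,-0.0005,0,0,0,-1])

```text
t: 18.55
tool_pos: [0.4963, 0.0724, 0.0592]
orientation: [-1.278, 1.077, -1.083]
force: [-5.0, 4.2, 11.5]
opening: 0.0003
```

```bash
cat > chk.py <<'E'
from h import *
import sys,pickle
s,M=st(); t=np.load("box.npy");c,sn=np.cos(t[2]),np.sin(t[2])
d=s["tool_pos"][:2]-t[:2]; print("box xy",(1000*(c*d[0]+sn*d[1])).round(1),(1000*(-sn*d[0]+c*d[1])).round(1),"rot err deg",np.degrees(R.from_matrix(M.T@yawR(t[2])).as_rotvec()).round(2))
if len(sys.argv)>1:
    m=imaging.camera_model("wrist");im=imaging.read_camera("wrist"); cv2.imwrite(f"pics/{sys.argv[1]}.png",im); pickle.dump((m,im),open(sys.argv[1]+".pkl","wb"))
E
python3 chk.py w13
```

```text
t 18.55 pos [0.4963 0.0724 0.0592] F [-5.   4.2 11.5] op 0.0003
[[ 0.172  0.008  0.985]
 [-0.985  0.004  0.172]
 [-0.002 -1.     0.008]]
box xy 0.7 -12.1 rot err deg [-0.47 -0.08 -0.14]
```

View pics/w13.png

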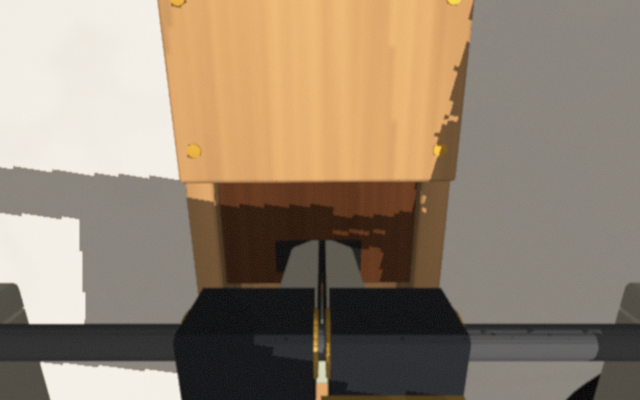

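carry_out(motion=[0.003,0.0013,-0.001,-0.2,0,0,-1,0.003,0.0013,-0.001,-0.2,0,0,-1,0.003,0.0013,-0.001,-0.1,0,0,-1,0.003,0.0013,-0.001,-0.1,0,0,-1,0.003,0.0013,-0.001,-0.1,0,0,-1])

```text
t: 19.1
tool_pos: [0.4984, 0.061, 0.0593]
orientation: [-1.276, 1.081, -1.076]
force: [-2.9, 3.3, 9.3]
opening: 0.0009
```

```bash
python3 chk.py
```

```text
t 19.1 pos [0.4984 0.061  0.0593] F [-2.9  3.3  9.3] op 0.0009
[[ 0.173  0.004  0.985]
 [-0.985  0.009  0.173]
 [-0.009 -1.     0.006]]
box xy 0.7 -23.7 rot err deg [-0.34 -0.02 -0.49]
```

carry_out(motion=[0.003,0.0016,-0.0008,-0.1,0,-0.1,-1,0.003,0.0016,-0.0008,-0.1,0,-0.1,-1,0.003,0.0016,-0.0008,-0.1,0,-0.1,-1,0.003,0.0016,-0.0008,-0.1,0,-0.1,-1,0.003,0.0016,-0.0008,-0.1,0,-0.1,-1])

```text
t: 19.6
tool_pos: [0.5006, 0.0492, 0.0592]
orientation: [-1.28, 1.08, -1.078]
force: [-5.7, 4.3, 13.8]
opening: 0.0002
```

```bash
python3 chk.py w14; python3 - <<'E'
import cv2
im=cv2.imread("pics/w14.png"); cv2.imwrite("pics/c14.png",cv2.resize(im[160:320,180:460],None,fx=2.8,fy=2.8,interpolation=cv2.INTER_CUBIC))
E
```

```text
t 19.6 pos [0.5006 0.0492 0.0592] F [-5.7  4.3 13.8] op 0.0002
[[ 0.174  0.004  0.985]
 [-0.985  0.006  0.173]
 [-0.005 -1.     0.004]]
box xy 0.9 -35.7 rot err deg [-0.26  0.03 -0.29]
```

View pics/c14.png

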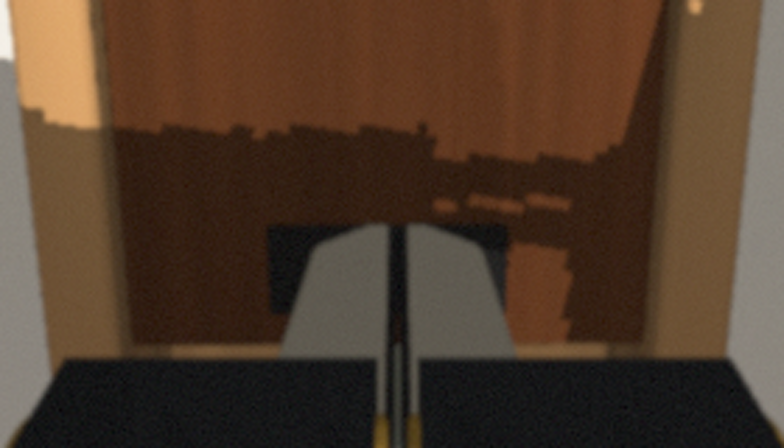

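carry_out(motion=[0.004,0.0014,-0.001,-0.1,0,-0.1,-1,0.004,0.0014,-0.001,-0.1,0,-0.1,-1,0.004,0.0014,-0.001,-0.1,0,-0.1,-1,0.004,0.0014,-0.001,-0.1,0,-0.1,-1,0.004,0.0014,-0.001,-0.1,0,-0.1,-1])

```text
t: 20.15
tool_pos: [0.5036, 0.0323, 0.0592]
orientation: [-1.282, 1.076, -1.08]
force: [-3.4, 3.9, 10.1]
opening: 0.0005
```

```bash
python3 chk.py
```

```text
t 20.15 pos [0.5036 0.0323 0.0592] F [-3.4  3.9 10.1] op 0.0005
[[ 0.174  0.005  0.985]
 [-0.985  0.002  0.174]
 [-0.001 -1.     0.005]]
box xy 0.8 -52.9 rot err deg [-0.31  0.08 -0.08]
```

carry_out(motion=[0.004,0.0016,-0.001,-0.1,0,0,-1,0.004,0.0016,-0.001,-0.1,0,0,-1,0.004,0.0016,-0.001,-0.1,0,0,-1,0.004,0.0016,-0.001,-0.1,0,0,-1,0.004,0.0016,-0.001,-0.1,0,0,-1])

```text
t: 20.65
tool_pos: [0.5066, 0.015, 0.0592]
orientation: [-1.279, 1.078, -1.076]
force: [-4.5, 5.2, 12.2]
opening: 0.0003
```

```bash
python3 chk.py w15; python3 - <<'E'
import cv2
im=cv2.imread("pics/w15.png"); cv2.imwrite("pics/c15.png",cv2.resize(im[160:320,180:460],None,fx=2.8,fy=2.8,interpolation=cv2.INTER_CUBIC))
E
```

```text
t 20.65 pos [0.5066 0.015  0.0592] F [-4.5  5.2 12.2] op 0.0003
[[ 0.175  0.005  0.984]
 [-0.984  0.007  0.175]
 [-0.006 -1.     0.006]]
box xy 0.9 -70.4 rot err deg [-0.34  0.14 -0.35]
```

View pics/c15.png

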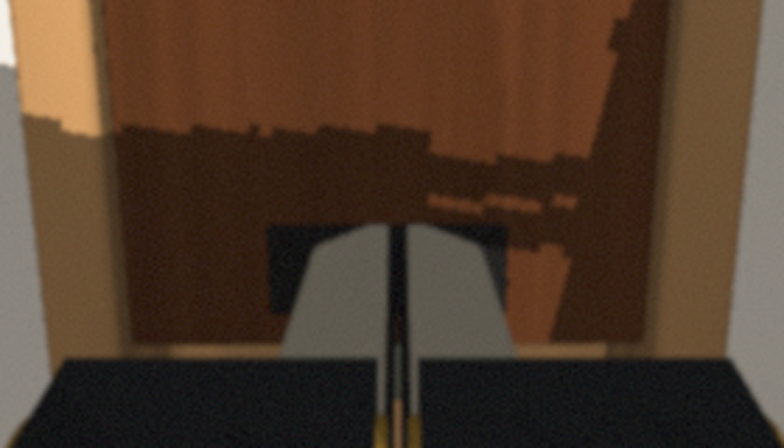

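carry_out(motion=[0.004,0.0015,-0.001,-0.1,0,0,-1,0.004,0.0015,-0.001,-0.1,0,0,-1,0.004,0.0015,-0.001,-0.1,0,0,-1,0.003,0.0015,-0.001,-0.1,0,-0.1,-1,0.001,0.0015,-0.001,-0.1,0,-0.1,-1])

```text
t: 21.2
tool_pos: [0.5092, 0.0009, 0.0592]
orientation: [-1.278, 1.077, -1.076]
force: [-4.0, 4.5, 11.9]
opening: 0.0004
```

```bash
python3 chk.py w16; python3 - <<'E'
from h import *
im=imaging.read_camera("side"); cv2.imwrite("pics/s16.png",cv2.resize(im[140:210,290:370],None,fx=8,fy=8,interpolation=cv2.INTER_CUBIC))
E
```

```text
t 21.2 pos [0.5092 0.0009 0.0592] F [-4.   4.5 11.9] op 0.0004
[[ 0.176  0.005  0.984]
 [-0.984  0.007  0.176]
 [-0.006 -1.     0.006]]
box xy 0.9 -84.7 rot err deg [-0.37  0.16 -0.37]
```

View pics/s16.png

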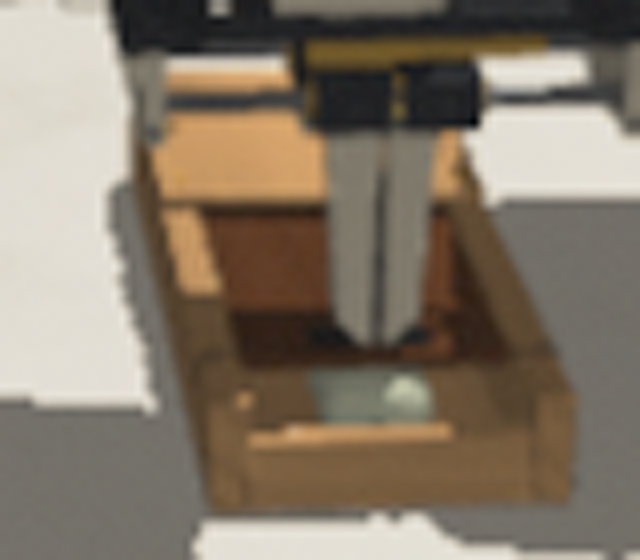

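carry_out(motion=[0.0025,0.0015,-0.001,-0.1,0,-0.1,-1,0.0025,0.0015,-0.001,-0.1,0,-0.1,-1,0.002,0.0015,-0.001,-0.1,0,-0.1,-1,0.0015,0.0015,-0.001,-0.1,0,-0.1,-1,0,0.0005,0,0,0,0,-1])

```text
t: 21.8
tool_pos: [0.5107, -0.0055, 0.0594]
orientation: [-1.281, 1.074, -1.079]
force: [0.5, -0.1, 0.2]
opening: 0.0003
```

```bash
python3 chk.py w17
```

```text
t 21.8 pos [ 0.5107 -0.0055  0.0594] F [ 0.5 -0.1  0.2] op 0.0003
[[ 0.176  0.007  0.984]
 [-0.984  0.003  0.176]
 [-0.002 -1.     0.008]]
box xy 1.3 -91.3 rot err deg [-0.43  0.2  -0.12]
```

carry_out(motion=[0,-0.002,0,0,0,0,-1,0,-0.01,0,0,0,0,-1,-0.005,-0.02,0,0,0,0,-1,-0.005,-0.03,0,0,0,0,-1,-0.01,-0.03,0,0,0,0,-1])

```text
t: 22.35
tool_pos: [0.5024, 0.0135, 0.1498]
orientation: [-1.287, 1.083, -1.075]
force: [0.1, 0.3, 0.6]
opening: 0.0001
```

```bash
python3 - <<'E'
from h import *
plan([.523,-.10,.20],yawR(.1738),vmax=.035)
E
```

```text
t 22.35 pos [0.5024 0.0135 0.1498] F [0.1 0.3 0.6] op 0.0001
[[ 0.175 -0.003  0.985]
 [-0.985  0.004  0.175]
 [-0.004 -1.    -0.003]]
[ 0.032  -0.0141  0.0001] [ 0.2  0.1 -0.2]
[ 0.0321 -0.014   0.0002] [ 0. -0.  0.]
[ 0.0321 -0.014   0.0002] [ 0. -0.  0.]
[ 0.0191 -0.0083  0.0001] [ 0. -0.  0.]
[0. 0. 0.] [ 0. -0.  0.]
left 0.0
```

carry_out(motion=[0.032,-0.014,0,0,0,0,-1,0.032,-0.014,0,0,0,0,-1,0.03,-0.014,0,0,0,0,-1,0.015,-0.006,0,0,0,0,-1,0,0,0,0,0,0,-1])

```text
t: 22.85
tool_pos: [0.5248, -0.0956, 0.2079]
orientation: [-1.283, 1.071, -1.078]
force: [0.9, -0.2, -1.2]
opening: 0.0007
```

carry_out(motion=[0,0,0,0,0,0,-1,0,0,0,0,0,0,-1,0,0,0,0,0,0,-1,0,0,0,0,0,0,-1,0,0,0,0,0,0,-1])

```text
t: 23.35
tool_pos: [0.5227, -0.0913, 0.2045]
orientation: [-1.285, 1.075, -1.071]
force: [-0.1, -1.0, 1.0]
opening: 0.0003
```

```bash
python3 chk.py w18
```

```text
t 23.35 pos [ 0.5227 -0.0913  0.2045] F [-0.1 -1.   1. ] op 0.0003
[[ 0.181  0.001  0.983]
 [-0.983  0.005  0.181]
 [-0.005 -1.     0.002]]
box xy -1.6 -177.9 rot err deg [-0.13  0.48 -0.27]
```

View pics/w18.png

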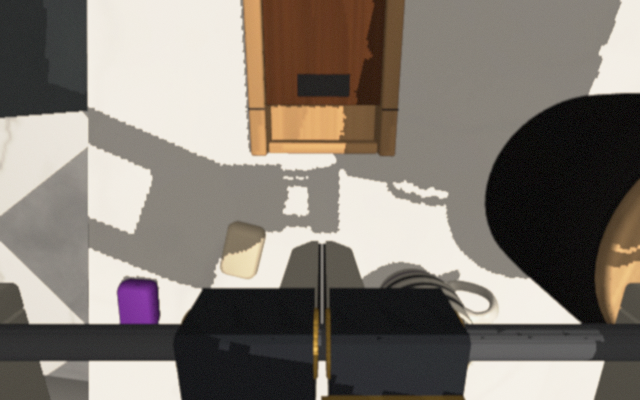

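```bash
python3 - <<'E'
import cv2
im=cv2.imread("pics/w18.png"); cv2.imwrite("pics/c18.png",cv2.resize(im[65:165,235:410],None,fx=4.5,fy=5.5,interpolation=cv2.INTER_CUBIC))
E
```

```text
(no output)
```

View pics/c18.png

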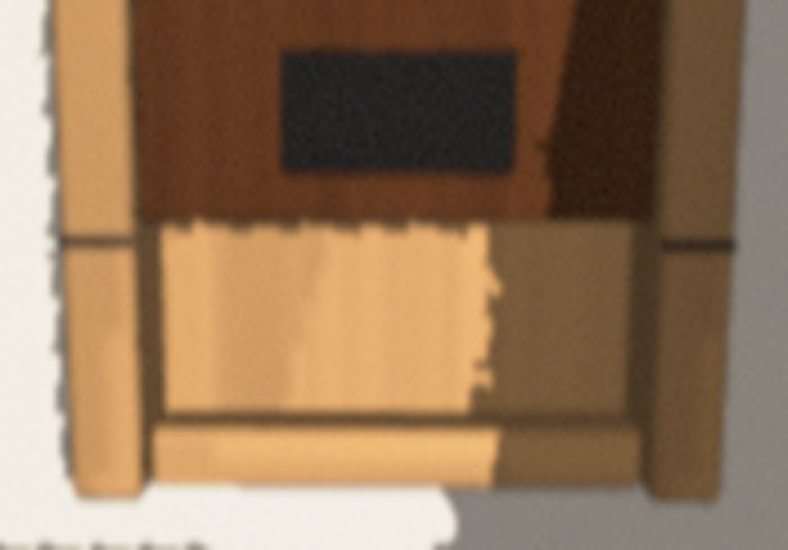

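```bash
cat > e.py <<'E'
from h import *
import pickle
m,im=pickle.load(open("w18.pkl","rb")); t=np.load("box.npy");c,s=np.cos(t[2]),np.sin(t[2])
def tb(a,b,z):
    p=((a+.5)/4.5-.5+235,(b+.5)/5.5-.5+65); d=onz(m,p,z)[:2]-t[:2]; return np.round(1000*np.array([c*d[0]+s*d[1],-s*d[0]+c*d[1]]),1)
print("marks",[tb(a,b,.044) for a,b in((65,242),(135,242),(662,245),(735,244))])
for z in(.0375,.039,.041): print("lid",z,[tb(a,b,z) for a,b in((145,218),(480,220),(650,220))])
print("pad",[tb(a,b,.040) for a,b in((285,50),(515,50),(285,172),(515,172))])
E
python3 e.py
```

```text
marks [array([ -62. , -110.8]), array([ -49. , -110.7]), array([  49.1, -110.4]), array([  62.7, -110.1])]
lid 0.0375 [array([ -48. , -107.3]), array([  15.5, -107.1]), array([  47.7, -106.9])]
lid 0.039 [array([ -47.8, -107.3]), array([  15.4, -107.1]), array([  47.5, -106.8])]
lid 0.041 [array([ -47.5, -107.2]), array([  15.3, -107. ]), array([  47.2, -106.8])]
pad [array([-21. , -82.6]), array([ 21.2, -82.3]), array([ -21.2, -100.3]), array([ 21.7, -99.9])]
```

```bash
python3 - <<'E'
from h import *
plan([.5098,-.0055,.085],yawR(.1738),vmax=.035)
E
```

```text
t 23.4 pos [ 0.5227 -0.0913  0.2045] F [-0.9  0.5 -0.7] op 0.0004
[[ 0.181  0.001  0.983]
 [-0.983  0.005  0.181]
 [-0.005 -1.     0.002]]
[-0.0204  0.0284  0.0006] [-0.1  0.5 -0.3]
[-0.0206  0.0283  0.0005] [-0.  0. -0.]
[-0.0206  0.0283  0.0005] [ 0.  0. -0.]
[-0.0206  0.0283  0.0005] [ 0.  0. -0.]
[-0.0045  0.0062  0.0001] [0. 0. 0.]
left 0.0
```

carry_out(motion=[-0.02,0.01,0.0005,0,0.5,-0.3,-1,-0.021,0.02,0.0005,0,0,0,-1,-0.021,0.028,0.0005,0,0,0,-1,-0.02,0.028,0.0005,0,0,0,-1,-0.005,0.015,0,0,0,0,-1])

```text
t: 23.9
tool_pos: [0.512, -0.0031, 0.1036]
orientation: [-1.28, 1.074, -1.088]
force: [-0.1, -1.1, 0.0]
opening: 0.0006
```

carry_out(motion=[0,0.006,0,0,0,0,-1,0,0.004,0,0,0,0,-1,0,0,0,0,0,0,-1,0,0,0,0,0,0,-1,0,0,0,0,0,0,-1])

```text
t: 24.4
tool_pos: [0.5117, -0.003, 0.0928]
orientation: [-1.282, 1.074, -1.087]
force: [-0.0, 0.5, -0.6]
opening: 0.0007
```

```bash
python3 - <<'E'
from h import *
plan([.5098,-.0055,.067],yawR(.1738),vmax=.01)
E
```

```text
t 24.4 pos [ 0.5117 -0.003   0.0928] F [-0.   0.5 -0.6] op 0.0007
[[ 0.172  0.008  0.985]
 [-0.985 -0.002  0.172]
 [ 0.003 -1.     0.008]]
[ 0.0008  0.0099 -0.001 ] [-0.4 -0.1  0.2]
[ 0.0008  0.0099 -0.0009] [ 0.  0. -0.]
[ 0.0005  0.006  -0.0005] [ 0.  0. -0.]
[0. 0. 0.] [-0.  0. -0.]
[0. 0. 0.] [ 0.  0. -0.]
left 0.0
```

carry_out(motion=[0.001,0.009,-0.001,-0.4,0,0.2,-1,0.001,0.008,-0.001,0,0,0,-1,0,0.005,0,0,0,0,-1,0,0.002,0,0,0,0,-1,0,0,0,0,0,0,-1])

```text
t: 24.9
tool_pos: [0.5111, -0.0066, 0.068]
orientation: [-1.284, 1.08, -1.083]
force: [0.7, -0.8, -0.6]
opening: 0.0007
```

```bash
python3 - <<'E'
from h import *
plan([.5103,-.0055,.0625],yawR(.1738),vmax=.002)
E
```

```text
t 24.9 pos [ 0.5111 -0.0066  0.068 ] F [ 0.7 -0.8 -0.6] op 0.0007
[[ 0.17   0.002  0.985]
 [-0.985  0.     0.17 ]
 [ 0.    -1.     0.002]]
[-0.0004  0.0019 -0.0002] [-0.1 -0.1  0. ]
[-0.0004  0.0019 -0.0002] [ 0.  0. -0.]
[-0.0004  0.0016 -0.0002] [-0.  0.  0.]
[0. 0. 0.] [-0.  0.  0.]
[0. 0. 0.] [-0.  0.  0.]
left 0.0
```

carry_out(motion=[-0.001,0.002,0,0,0,0,-1,0,0.002,0,0,0,0,-1,0,0.0015,0,0,0,0,-1,0,0.0005,0,0,0,0,-1,0,0.0005,0,0,0,0,-1])

```text
t: 25.4
tool_pos: [0.5112, -0.0053, 0.0612]
orientation: [-1.283, 1.08, -1.083]
force: [-0.5, -0.1, 0.1]
opening: 0.0006
```

carry_out(motion=[0,0.0005,0,0,0,0,-1,0,0.0005,0,0,0,0,-1,0,0.0005,0,0,0,0,-1,0,0.0005,0,0,0,0,-1,0,0.0005,0,0,0,0,-1])

```text
t: 25.9
tool_pos: [0.5115, -0.0053, 0.0593]
orientation: [-1.283, 1.079, -1.084]
force: [-3.4, -0.0, 7.4]
opening: 0.0002
```

carry_out(motion=[0,0.0008,-0.0004,0,0,0,-1,0,0.001,-0.0006,0,0,0,-1,0,0.0012,-0.0008,0,0,0,-1,0,0.0013,-0.0008,0,0,0,-1,0,0.0013,-0.0008,0,0,0,-1])

```text
t: 26.4
tool_pos: [0.5114, -0.0053, 0.0592]
orientation: [-1.279, 1.075, -1.086]
force: [-3.8, 1.4, 10.5]
opening: 0.0003
```

```bash
python3 chk.py
```

```text
t 26.4 pos [ 0.5114 -0.0053  0.0592] F [-3.8  1.4 10.5] op 0.0003
[[ 0.171  0.009  0.985]
 [-0.985  0.001  0.171]
 [ 0.001 -1.     0.009]]
box xy 2.1 -91.3 rot err deg [-0.54 -0.12  0.04]
```

carry_out(motion=[0.0015,0.0014,-0.001,-0.1,0,0,-1,0.0015,0.0014,-0.001,-0.1,0,0,-1,0.0014,0.0014,-0.001,-0.1,0,0,-1,0.0004,0.0014,-0.001,-0.1,0,0,-1,0,0.001,0,0,0,0,-1])

```text
t: 26.9
tool_pos: [0.512, -0.0084, 0.0592]
orientation: [-1.277, 1.076, -1.084]
force: [-6.7, -0.3, 10.2]
opening: 0.0006
```

```bash
python3 chk.py
```

```text
t 26.9 pos [ 0.512  -0.0084  0.0592] F [-6.7 -0.3 10.2] op 0.0006
[[ 0.172  0.01   0.985]
 [-0.985  0.004  0.172]
 [-0.002 -1.     0.01 ]]
box xy 2.1 -94.3 rot err deg [-0.58 -0.08 -0.11]
```

carry_out(motion=[0,0,0,0,0,0,-1,0,-0.002,0,0,0,0,-1,0,-0.01,0,0,0,0,-1,0,-0.025,0,0,0,0,-1,0,-0.03,0,0,0,0,-1])

```text
t: 27.4
tool_pos: [0.5078, -0.0082, 0.1245]
orientation: [-1.282, 1.083, -1.079]
force: [1.0, 0.2, -0.1]
opening: 0.0001
```

carry_out(motion=[0.01,-0.025,0,0,0,0,-1,0.03,-0.015,0,0,0,0,-1,0.03,-0.01,0,0,0,0,-1,0.015,0,0,0,0,0,-1,0,0,0,0,0,0,-1])

```text
t: 27.9
tool_pos: [0.5258, -0.0946, 0.1846]
orientation: [-1.277, 1.073, -1.084]
force: [0.3, 0.9, -0.2]
opening: 0.0003
```

carry_out(motion=[0,0,0,0,0,0,-1,0,0,0,0,0,0,-1,0,0,0,0,0,0,-1,0,0,0,0,0,0,-1,0,0,0,0,0,0,-1])

```text
t: 28.4
tool_pos: [0.5237, -0.0906, 0.1812]
orientation: [-1.279, 1.077, -1.078]
force: [-1.0, -0.5, -0.1]
opening: 0.0004
```

```bash
python3 chk.py w19; python3 - <<'E'
import cv2
im=cv2.imread("pics/w19.png"); cv2.imwrite("pics/c19.png",cv2.resize(im[65:165,235:410],None,fx=4.5,fy=5.5,interpolation=cv2.INTER_CUBIC))
E
```

```text
t 28.4 pos [ 0.5237 -0.0906  0.1812] F [-1.  -0.5 -0.1] op 0.0004
[[ 0.175  0.006  0.985]
 [-0.985  0.006  0.175]
 [-0.005 -1.     0.007]]
box xy -0.6 -177.3 rot err deg [-0.39  0.13 -0.27]
```

View pics/c19.png

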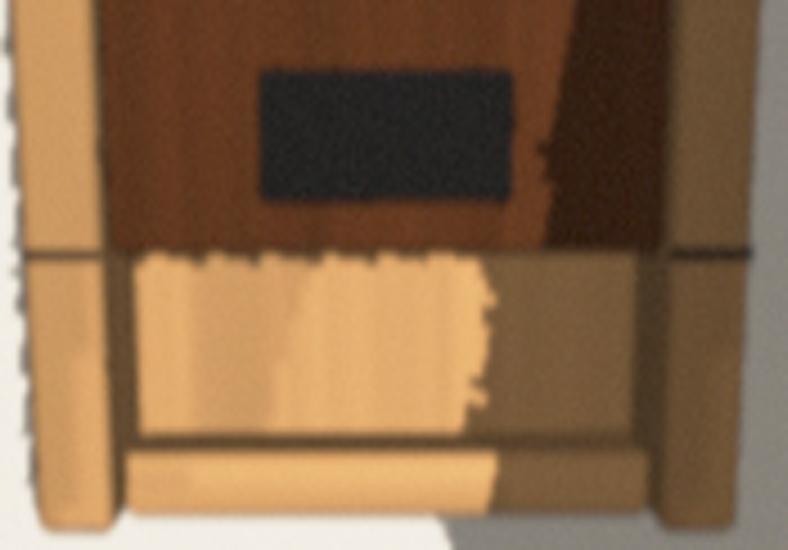

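```bash
sed -e 's/w18/w19/' e.py | sed '/^print("marks"/,$d' > e2.py; cat >> e2.py <<'E'
print("marks",[tb(a,b,.044) for a,b in((30,254),(105,254),(672,254),(748,253))])
print("lid",[tb(a,b,.039) for a,b in((110,249),(480,251),(655,251))])
print("pad",[tb(a,b,.040) for a,b in((262,70),(512,72),(262,200),(512,200))])
# column gradient profiles (sub-pixel) of lid edge in shade and marks
g=im.astype(float).sum(2)
for nm,c0,c1 in(("lid",345,376),("markR",386,400),("markL",243,257),("lidL",268,330)):
    print(nm,g[106:116,c0:c1].mean(1).round(0), "rows106-115")
E
python3 e2.py
```

```text
marks [array([ -61.5, -110.5]), array([ -48.6, -110.5]), array([  49.2, -110.4]), array([  62.3, -110.2])]
lid [array([ -48.5, -110. ]), array([  16.3, -110.2]), array([  47.1, -110.2])]
pad [array([-21.3, -85.7]), array([ 21.3, -85.9]), array([ -21.7, -103.2]), array([  21.7, -103.1])]
lid [134. 133. 130. 137. 168. 219. 253. 265. 264. 264.] rows106-115
markR [230. 231. 227. 198. 151. 127. 176. 219. 231. 232.] rows106-115
markL [448. 449. 449. 423. 342. 274. 347. 429. 456. 458.] rows106-115
lidL [186. 186. 184. 181. 212. 301. 400. 465. 490. 496.] rows106-115
```

```bash
python3 - <<'E'
from h import *
im=imaging.read_camera("side"); cv2.imwrite("pics/s19.png",cv2.resize(im[130:300,240:380],None,fx=4,fy=3.5,interpolation=cv2.INTER_CUBIC))
E
```

```text
(no output)
```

View pics/s19.png

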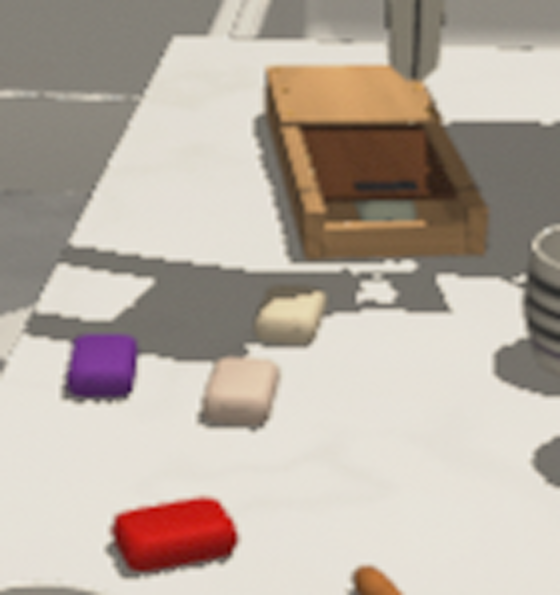

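The side view shows the lid over the green soap, which is just visible under its edge at crop (388,210). The cream, pink, purple and red soaps haven't moved, and the hand is clear. I'm handing in the job.

```bash
python3 -c "
from plant import robot
print(robot.close_job())"
```

```text
the job is handed in; nothing more can be done
None
```

I laid the green soap flat on the floor of the open end of the box, letting go once I felt about 3 N of contact. I then slid the lid over it with closed fingertips on the black pad. I did this in two strokes, lifting off to look when the front edge was 3.4 mm short of the line.

- **Lid position:** the last wrist picture puts the front edge at y ≈ -110.2 mm and the scribed marks at about -110.4 mm. That is roughly 0.2 to 0.3 mm short of the line's centre and not past it. Working from the pad's position gives the same figure.
- **Pressing force:** readings while sliding were 9 to 14 N. Force is only reported at the end of each half-second call, so a brief peak between readings would not show, though nothing suggested one. A sideways force of 3 to 7 N was also present while pressing, and the lid did not visibly slip or skew.
- **Other soaps:** the side view shows the cream, pink, purple and red bars where they were, and the hand well clear of everything.
- **Time:** the job was handed in at about 28.5 s of the 69 s allowed.

No check failed or disagreed.

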